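# Feed edge-band rolls through the tipping tray into the crate

## Robot

A 7-joint arm with a two-finger parallel gripper is mounted at the origin on the work surface. World frame = base frame: x ahead of the robot, y to its left, z up, the work surface at z = 0. Lengths are in m, angles in rad, forces in N, time in s.
With the tool pointing down it reaches from about 0.425 to 0.825 m from the base axis. Payload 3.6 kg.
Tool frame: the origin (TCP) lies on the centre line of the jaws, within the pads' length; the fingertips stand 19 mm ahead of it and the grasp point (between the pads) is the TCP; y points along the fingers, z is the direction in which the jaws open and shut, and the axes are right-handed (so a half turn about y gives the same grasp; the last joint's range is limited). The gripper opens to 93 mm and grips with 3 to 60 N. Pads are 15 mm wide; open, the fingers measure 128 mm over their backs; the gripper's body (75 mm by 188 mm) begins 65 mm behind the grasp point.
Start: joints at [-1.194, 0.615, -0.013, 1.423, 0.008, 1.103, -0.04], TCP at [0.255, 0.598, 0.238] pointing down, gripper open.
Joint ranges: [-3.12, 3.12], [-0.3, 2.06], [-1.34, 1.32], [0.26, 2.42], [-1.36, 4.5], [0.01, 1.98], [-2.84, 2.84]. Speed limits (rad/s): [2.79, 2.79, 3.14, 3.14, 3.14, 3.14, 3.14].

## Interface

Orientations are given as a unit quaternion [x, y, z, w].
In Python, from station import env gives the robot as it stands.
- The arm moves only by the tool drive_tool, never from a script. Its argument "series" is a list of rows, each a list of 5 numbers: the opening, from 0 (shut) to 1 (fully open), then the shift along the tool's x, y, z scaled (see below), then the turn about the tool's y scaled (see below). In form: [[hand, dx, dy, dz, spin], ...]. A call has 1 to 10 rows; each row is the pose to reach, as a shift and turn from the pose commanded when the call began, along the tool's axes at that moment, turning the shorter way round; what a row does not reach only later rows make up. The controller multiplies each number of a shift by 80 mm and each number of a turn by 180 degrees. A row lasts 1/8 s, in which the tool goes at most 62.5 mm and 10.7 degrees, less where a joint would pass 70% of its speed; a pose out of reach is approached as far as the arm can. A call with a number of a shift or a turn outside -1 to 1 is refused whole. A call with a gripper value outside its range is refused whole. The fingers move at their own pace and stop on an object; "force" is the grip in N (left out, the last holds). Time passes only in rows, so rows that repeat a pose let the fingers close. It gives the time, the measured TCP pose, the force and the opening at its end, in the units of the state.
- env.sense(): the state, without advancing time (a new reading comes with each control period).
- env.camera(name): name is "side" or "top"; returns (picture, depth): 400x640x3 uint8, red, green, blue; 400x640 float32, m along the optical axis (not along the pixel's ray), 0 where there is no reading.
- env.get_calibration(name): a dict with "fovy" (degrees; the focal length in pixels is half the picture's height over the tangent of half this angle, whatever the lens; pixels are square), "cx", "cy" (the principal point, pixels), "k1" (the pictures are not rectified: a ray, as slopes to the right and down, at radius r is drawn at 1 + k1 r^2 times it, then the intrinsics apply), "camera_from_world" (4x4, takes a point from world to camera coordinates). Camera axes: x right, y down, z forward; pixel columns grow to the right and rows downward; lengths in m; the calibration is good to about 2 mm. A picture is of the moment at which its call begins. get_calibration takes no time and is no camera call.
- env.finish_job(): hands the job in, once; it reports no verdict.
The state is a dict: "time_s": time; "qpos": joint angles; "qvel": joint speeds; "joint_efforts": joint torques, N m; "ee_pos": TCP position; "orientation": TCP orientation; "ft_force": force on the tool from outside, world axes, zero at the start; "wrist_torque": the same for the moment, N m; "finger_gap": finger opening in m.
Only numpy, scipy, OpenCV 4.12 (cv2) and the standard library are available. Lean on these libraries where they do the work, as an engineer would, in place of code of your own. Each camera call takes 0.05 s, during which the arm holds its last target. There are 200 camera calls.

## Task

Open the crate's lid all the way to its stop, then lift every edge-band roll off its post and set it on the tipping tray, letting its weight tip the tray and drop it into the crate; never put a roll into the crate, or carry it over the crate, by hand. When all the rolls are in, close the lid fully, leaving the tray empty and level, and do not disturb the glue bottle, the tape measure or the panel offcut.

Things in the scene. Friction and masses are not known exactly. Their poses are not given: they have to be found in the camera images.
- station: Fixed plywood base board, 220 x 440 x 12 mm, carrying the crate and the tipping tray. Origin on the table top under the crate's centre. Its +x points away from the robot (yaw up to 0.15 rad), +y to the robot's left; the tray stands on the -y side of the crate and tips toward +y, into the crate.
- crate_in (a point): Centre of the crate's inner floor (18 mm above the table); axes as the station. White open-topped crate, outside 200 (x) x 230 (y) x 115 mm high, walls 6 mm; its rim is 127 mm above the table.
- lid (a joint): Dark wood lid of the crate, 200 x 230 x 8 mm, 0.2 kg, hinged along the crate's far (+x) rim. 0 rad = shut flat on the crate, 1.75 rad = fully open against its stop (leaning a little back past upright). Stiff friction hinge (0.28 Nm, about 3 N at the handle): it stays at any angle where it is left. At the start shut or up to 0.3 rad ajar.
- lid_handle (a point): Grip point of the lid's steel tab, 30 (lid's x) x 12 thick (y) x 36 mm tall (z), standing near the lid's front edge, mid-width. The point is 24 mm above the lid's top face, 12 mm under the tab's end. Turns with the lid: z along the tab; in lid axes x = -178, z = +32 mm from the hinge point. Pinched across its 12 mm (along station y), it can turn between the pads as the lid swings.
- lid_hinge (a point): Midpoint of the lid's hinge line, at the far rim of the crate, 128 mm above the table; the line runs along station y. Opening turns the lid by a positive angle about +y.
- tray (a joint): Slippery counterweighted tipping tray. 0 = level (where it rests empty), 0.6 rad = tipped. One roll set forward of the pivot tips it and slides into the crate in about 1 s; it then swings back. Pivot along station x, 45 mm below the tray's floor. Floor 86 mm wide (x), from 60 mm behind to 130 mm before the pivot; side walls 10, back wall 17 mm high.
- tray_seat (a point): Point on the tray's floor, mid-width, 60 mm forward of the pivot: where a roll's centre is best set (10 mm to a side, 20 mm fore and aft do no harm). 217 mm above the table when level; moves with the tray. Its y axis points to the nose.
- tray_nose (a point): Middle of the tray's front edge, 130 mm forward of the pivot, 70 mm from the seat; 6 mm from the crate's side wall when level.
- rack: Fixed wooden spindle board, 200 (its x) x 165 (its y) x 18 mm, with four upright steel posts 22 mm in diameter standing 58 mm above the board, at x = +-55 mm, y = +-42.5 mm. Origin on the table top under the board's centre. Yaw up to 0.2 rad. Posts without a roll are bare.
- roll1: Roll of wound white edge band: a plain ring 64 mm outside diameter, 38 mm hole, 40 mm high, 0.1 to 0.16 kg. Origin at the centre of one flat face (underside at the start), z along its axis. Starts around the post at x = +55, y = +42.5 mm of the rack, resting on the board (the post stands 18 mm above it). May be absent (None); 2 to 4 rolls are there.
- roll1_mid (a point): Centre of roll1, in the middle of its hole, 20 mm from either face.
- roll2: Roll of wound white edge band: a plain ring 64 mm outside diameter, 38 mm hole, 40 mm high, 0.1 to 0.16 kg. Origin at the centre of one flat face (underside at the start), z along its axis. Starts around the post at x = +55, y = -42.5 mm of the rack, resting on the board (the post stands 18 mm above it). May be absent (None); 2 to 4 rolls are there.
- roll2_mid (a point): Centre of roll2, in the middle of its hole, 20 mm from either face.
- roll3: Roll of wound white edge band: a plain ring 64 mm outside diameter, 38 mm hole, 40 mm high, 0.1 to 0.16 kg. Origin at the centre of one flat face (underside at the start), z along its axis. Starts around the post at x = -55, y = +42.5 mm of the rack, resting on the board (the post stands 18 mm above it). May be absent (None); 2 to 4 rolls are there.
- roll3_mid (a point): Centre of roll3, in the middle of its hole, 20 mm from either face.
- roll4: Roll of wound white edge band: a plain ring 64 mm outside diameter, 38 mm hole, 40 mm high, 0.1 to 0.16 kg. Origin at the centre of one flat face (underside at the start), z along its axis. Starts around the post at x = -55, y = -42.5 mm of the rack, resting on the board (the post stands 18 mm above it). May be absent (None); 2 to 4 rolls are there.
- roll4_mid (a point): Centre of roll4, in the middle of its hole, 20 mm from either face.
- glue: Bystander: clear glue bottle, 64 mm diameter, 170 mm tall, standing. Origin under its centre. Leave alone.
- tape_measure: Bystander: yellow tape measure, 70 x 40 x 60 mm high. Origin under its centre. Leave alone.
- panel: Bystander: dark wood panel offcut, 70 x 160 x 18 mm, lying flat. Origin under its centre. Leave alone.
Mind the look-alikes: they are no part of the job. Leave any black or blue look-alike of the roll2 alone.

How it is judged:
On the way, in this order (a step that is already met when the one before it is completed fails the run):
1. the lid is opened to its stop (value of joint lid above 1.68 rad), for 0.2 s.
2. a roll lying free on the tray tips it (value of joint tray above 0.3 rad and ((distance between roll1_mid and tray_seat below 0.1 m and contact force between the fingers and roll1 below 0.2 N) or (distance between roll2_mid and tray_seat below 0.1 m and contact force between the fingers and roll2 below 0.2 N) or (distance between roll3_mid and tray_seat below 0.1 m and contact force between the fingers and roll3 below 0.2 N) or (distance between roll4_mid and tray_seat below 0.1 m and contact force between the fingers and roll4 below 0.2 N))).
3. every roll lies in the crate, the lid still wide open (value of joint lid above 1.4 rad and x of roll1_mid in the frame of crate_in between -0.105 and 0.105 m and y of roll1_mid in the frame of crate_in between -0.12 and 0.12 m and z of each of roll1_mid, roll2_mid, roll3_mid, roll4_mid in the frame of crate_in below 0.105 m and x of roll2_mid in the frame of crate_in between -0.105 and 0.105 m and y of roll2_mid in the frame of crate_in between -0.12 and 0.12 m and x of roll3_mid in the frame of crate_in between -0.105 and 0.105 m and y of roll3_mid in the frame of crate_in between -0.12 and 0.12 m and x of roll4_mid in the frame of crate_in between -0.105 and 0.105 m and y of roll4_mid in the frame of crate_in between -0.12 and 0.12 m), for 0.2 s.
At the end, for the whole second after the job is handed in: Every roll present lies at rest in the crate (its centre between the walls and below the rim), the lid is shut (under 0.06 rad) and the tray is empty and level (under 0.08 rad) (x of roll1_mid in the frame of crate_in between -0.105 and 0.105 m and y of roll1_mid in the frame of crate_in between -0.12 and 0.12 m and z of each of roll1_mid, roll2_mid, roll3_mid, roll4_mid in the frame of crate_in below 0.105 m and linear speed of each of roll1, roll2, roll3, roll4 below 0.05 m/s and x of roll2_mid in the frame of crate_in between -0.105 and 0.105 m and y of roll2_mid in the frame of crate_in between -0.12 and 0.12 m and x of roll3_mid in the frame of crate_in between -0.105 and 0.105 m and y of roll3_mid in the frame of crate_in between -0.12 and 0.12 m and x of roll4_mid in the frame of crate_in between -0.105 and 0.105 m and y of roll4_mid in the frame of crate_in between -0.12 and 0.12 m and value of joint lid below 0.06 rad and value of joint tray below 0.08 rad); the robot touches nothing.
It fails at once if a roll is held by the fingers in or over the crate (put in by hand instead of by the tray) ((x of roll1_mid in the frame of crate_in between -0.105 and 0.105 m and y of roll1_mid in the frame of crate_in between -0.12 and 0.12 m and z of roll1_mid in the frame of crate_in below 0.3 m and contact force between the fingers and roll1 above 0.5 N) or (x of roll2_mid in the frame of crate_in between -0.105 and 0.105 m and y of roll2_mid in the frame of crate_in between -0.12 and 0.12 m and z of roll2_mid in the frame of crate_in below 0.3 m and contact force between the fingers and roll2 above 0.5 N) or (x of roll3_mid in the frame of crate_in between -0.105 and 0.105 m and y of roll3_mid in the frame of crate_in between -0.12 and 0.12 m and z of roll3_mid in the frame of crate_in below 0.3 m and contact force between the fingers and roll3 above 0.5 N) or (x of roll4_mid in the frame of crate_in between -0.105 and 0.105 m and y of roll4_mid in the frame of crate_in between -0.12 and 0.12 m and z of roll4_mid in the frame of crate_in below 0.3 m and contact force between the fingers and roll4 above 0.5 N)).
It fails at once if the glue bottle is shoved aside or knocked over (distance of glue from where it was at the start of the episode above 0.04 m or angle between glue's own z axis and vertical above 0.5 rad).
It fails at once if the tape measure is shoved aside or knocked over (distance of tape_measure from where it was at the start of the episode above 0.04 m or angle between tape_measure's own z axis and vertical above 0.5 rad).
It fails at once if the panel offcut is shoved aside or knocked over (distance of panel from where it was at the start of the episode above 0.04 m or angle between panel's own z axis and vertical above 0.5 rad).
Of roll1, roll2, roll3, roll4 only 2 to 4 are there at a start; the rules pass over those that are not, and their reading is None.
At some moment in a run one of roll1, roll2, roll3, roll4 may be knocked a few centimetres aside while the robot is not near it.
Once in a run the grip may slacken for a moment while it holds something.
It also fails if it takes over 210 s, if anything falls off the work surface, if the arm or the gripper's body presses on something with over 40 N, if the wrist force passes 120 N, or if a joint passes its speed limit or range.

## Working session

There is one attempt and no reset: what is moved stays moved. The work goes in short steps, Python scripts to look and compute and a tool call to move; the robot and the scene stay as the last step left them, time stands still between calls to the robot, and variables do not carry over. Pictures are saved under pics/ and viewed, about 12 in all and at most 16, crops included, and the job is handed in when it is done.

Besides the shell and the picture viewer there is one more tool, called after "Request:" as name(argument=value, ...) on one line, values as JSON. drive_tool: Moves the arm, as the interface text tells. Shifts and turns lie within -1 to 1; 1 stands for 80 mm of shift or 180 degrees of turn. Its arguments: {"type":"object","properties":{"series":{"type":"array","items":{"type":"array","items":{"type":"number","minimum":-1,"maximum":1}}},"force":{"type":"number"}},"required":["series"]}

```bash
mkdir -p pics; ls
cat > h.py <<'E'
import numpy as np, cv2, json
from scipy.spatial.transform import Rotation as R
from station import env
def cal(n):
    c=env.get_calibration(n); f=200/np.tan(np.radians(c["fovy"])/2)
    return f,c["cx"],c["cy"],c["k1"],np.array(c["camera_from_world"])
def rays(n,uv):
    f,cx,cy,k1,T=cal(n); uv=np.asarray(uv,float).reshape(-1,2)
    d=(uv-[cx,cy])/f; s=d.copy()
    for _ in range(20): s=d/(1+k1*(s**2).sum(1,keepdims=True))
    return s
def onplane(n,uv,z):
    T=cal(n)[4]; s=rays(n,uv); d=np.c_[s,np.ones(len(s))]@T[:3,:3]; o=-T[:3,:3].T@T[:3,3]
    return o+d*((z-o[2])/d[:,2:3])
def bydepth(n,uv,dep):
    T=cal(n)[4]; s=rays(n,uv); p=np.c_[s,np.ones(len(s))]*np.asarray(dep).reshape(-1,1)
    return (p-T[:3,3])@T[:3,:3]
def proj(n,P):
    f,cx,cy,k1,T=cal(n); p=np.atleast_2d(P)@T[:3,:3].T+T[:3,3]; s=p[:,:2]/p[:,2:]
    return s*(1+k1*(s**2).sum(1,keepdims=True))*f+[cx,cy]
def cloud(n,dep):
    v,u=np.mgrid[:400,:640]; P=bydepth(n,np.c_[u.ravel(),v.ravel()],dep.ravel()).reshape(400,640,3); P[dep==0]=np.nan; return P
def shot(n,name):
    im,d=env.camera(n); cv2.imwrite(f"pics/{name}.png",im[:,:,::-1]); np.savez_compressed(f"pics/{name}.npz",im=im,d=d); return im,d
def delta(goal):
    "shift to a world goal in tool axes, units of 80 mm (from measured pose)"
    s=env.sense(); return R.from_quat(s["orientation"]).inv().apply(np.asarray(goal)-s["ee_pos"])/.08
E
python3 - <<'E'
from h import *
s=env.sense(); print({k:np.round(v,3) for k,v in s.items()}); print(R.from_quat(s["orientation"]).as_matrix().round(3))
for n in("side","top"):
    shot(n,n+"0"); f,cx,cy,k1,T=cal(n); print(n,f,cx,cy,k1,(-T[:3,:3].T@T[:3,3]).round(3),T[:3,:3].round(2))
E
```

```text
pics
{'time_s': np.float64(0.0), 'qpos': array([-1.194,  0.616, -0.013,  1.425,  0.008,  1.103, -0.04 ]), 'qvel': array([-0.002,  0.001,  0.   ,  0.   ,  0.   ,  0.001, -0.   ]), 'joint_efforts': array([-0.0000e+00, -4.5893e+01,  2.0900e-01, -1.6574e+01, -6.1000e-02,
        2.0000e-02,  0.0000e+00]), 'ee_pos': array([0.255, 0.597, 0.236]), 'orientation': array([ 0.694, -0.142,  0.142, -0.692]), 'ft_force': array([ 0.45 , -0.928,  0.669]), 'wrist_torque': array([-0.066,  0.074,  0.038]), 'finger_gap': np.float64(0.093)}
[[ 0.92  -0.001  0.393]
 [-0.393 -0.002  0.92 ]
 [ 0.    -1.    -0.003]]
side 415.252447249497 321.4199802065394 198.68726059415334 -0.030202254897437653 [-0.026 -0.735  0.832] [[ 0.77 -0.64 -0.  ]
 [-0.4  -0.47 -0.79]
 [ 0.5   0.6  -0.62]]
top 482.5605269864363 312.1775676159328 195.53477300437336 -0.06301243148070135 [ 0.349 -0.1    1.388] [[-0.01 -1.   -0.01]
 [-0.99  0.01 -0.14]
 [ 0.14  0.   -0.99]]
```

View pics/top0.png

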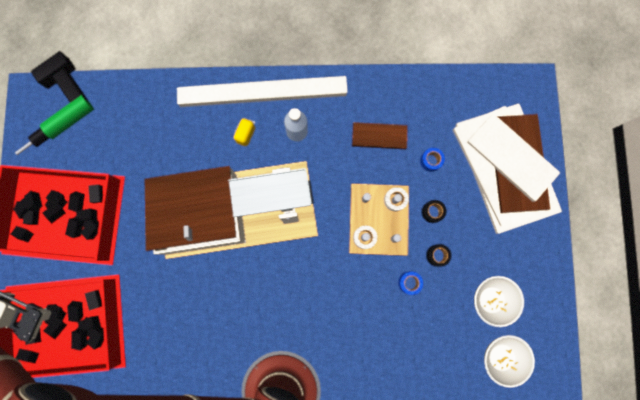

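View pics/side0.png

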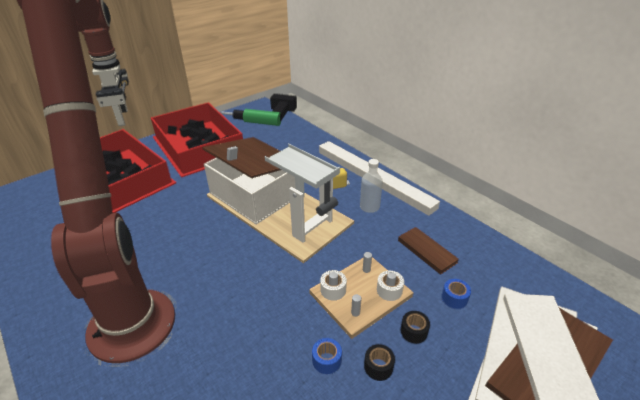

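The top view shows the lid slightly ajar, with its tab at (186,232). The tray is at (270,192). The rack's bare posts are at (366,198) and (397,239). 

What could be taken for a roll:
- **White rings on rack posts:** top (397,198), which is roll2 (far right), and (366,237), which is roll3 (near left). These are my targets.
- **Blue rings:** (432,158) and (410,282).
- **Black rings:** (434,210) and (439,255).
- **White bowls:** (499,301) and (510,361).

Only the two white rings around posts match the description. Next I'll measure, with a close crop.

Run:
```python
from h import *
z=np.load("pics/top0.npz"); im,d=z["im"],z["d"]; P=cloud("top",d)
print("table z",np.nanmedian(P[270:330,200:260,2]))
cv2.imwrite("pics/crop1.png",cv2.resize(im[145:265,135:425,::-1],None,fx=2.7,fy=2.7,interpolation=cv2.INTER_CUBIC))
hsv=cv2.cvtColor(im,cv2.COLOR_RGB2HSV)
# rings: white at z~58mm in rack zone
X,Y,Z=P[...,0],P[...,1],P[...,2]
box=np.zeros((400,640),bool); box[175:262,342:416]=1
m=box&(Z>.05)&(Z<.066)
n,l,st,c=cv2.connectedComponentsWithStats(m.astype(np.uint8))
for i in range(1,n):
    if st[i,4]>60:
        cn=cv2.findContours((l==i).astype(np.uint8),0,1)[0][0]; (u,v),r=cv2.minEnclosingCircle(cn)
        print("ring",st[i,4],u,v,onplane("top",[u,v],.058).round(4),"r",r/482.6*1.33, "meancol",im[l==i].mean(0).round())
m=box&(Z>.066)&(Z<.09)
n,l,st,c=cv2.connectedComponentsWithStats(m.astype(np.uint8))
for i in range(1,n):
    if st[i,4]>10: print("post",st[i,4],c[i],P[l==i].mean(0).round(4), onplane("top",c[i],.076).round(4))
def rect(mask,name,zz):
    cn=max(cv2.findContours(mask.astype(np.uint8),0,1)[0],key=cv2.contourArea)
    W=onplane("top",cn[:,0,:],zz)[:,:2].astype(np.float32)
    (c,s,a)=cv2.minAreaRect(W); print(name,np.round(c,4),np.round(s,4),a)
rect(box&(Z>.008)&(Z<.028)|box&(Z>.03),"rack",.018)
# lid: dark brown
b=np.zeros((400,640),bool); b[150:265,130:330]=1
lid=b&(im[...,0]<130)&(im[...,0]>im[...,2]*1.3)&(Z>.1)
L=P[lid]; A=np.c_[L[:,:2],np.ones(len(L))]; co=np.linalg.lstsq(A,L[:,2],rcond=None)[0]; print("lid n",len(L),"plane",co, "slope",np.hypot(*co[:2]),"dir",np.degrees(np.arctan2(-co[1],-co[0])) , "res",(A@co-L[:,2]).std())
cn=max(cv2.findContours(lid.astype(np.uint8),0,1)[0],key=cv2.contourArea); bx=cv2.boxPoints(cv2.minAreaRect(cn)); print(bx)
# base board
bb=b&(Z>.006)&(Z<.02); rect(b&(Z>.006),"station",.012)
t=b&(Z>.2)&(im.min(2)>90); rect(t,"tray",.227); print("trayZ",np.nanpercentile(Z[t],[5,25,50,75,95]).round(4))
tab=b&(Z>.15)&(im.max(2).astype(int)-im.min(2)<40)&(np.arange(640)<225)
print("tab",tab.sum(),P[tab].mean(0),np.argwhere(tab).mean(0));
```

```text
table z -0.00026340382036557175
ring 267 396.298828125 198.5414276123047 [[ 0.5259 -0.33    0.058 ]] r 0.030790090560913086 meancol [234. 223. 209.]
ring 282 365.4787292480469 236.68084716796875 [[ 0.4214 -0.241   0.058 ]] r 0.0319592562247449 meancol [241. 232. 217.]
post 47 [367.04255319 196.34042553] [ 0.531  -0.2467  0.0751] [[ 0.5308 -0.2466  0.076 ]]
post 42 [397.33333333 197.78571429] [ 0.5258 -0.33    0.0747] [[ 0.5256 -0.3298  0.076 ]]
post 53 [366.18867925 236.43396226] [ 0.4211 -0.2411  0.0752] [[ 0.421 -0.241  0.076]]
post 54 [396.35185185 237.55555556] [ 0.4167 -0.323   0.0756] [[ 0.4167 -0.3229  0.076 ]]
rack [ 0.4734 -0.2841] [0.1624 0.2013] 87.66934204101562
lid n 6020 plane [-0.24262206 -0.03337534  0.28837036] slope 0.2449068797213964 dir 7.832508952172945 res 0.002385143477662944
[[135.39883 180.0925 ]
 [229.32947 165.64163]
 [240.2312  236.5029 ]
 [146.30057 250.95377]]
station [0.5157 0.1482] [0.2454 0.4978] 7.4054131507873535
tray [0.5233 0.007 ] [0.0954 0.1912] 7.6661787033081055
trayZ [0.213  0.2154 0.2171 0.2191 0.2271]
tab 249 [0.42540485 0.23967856 0.18836821] [234.85140562 178.44176707]
```

View pics/crop1.png

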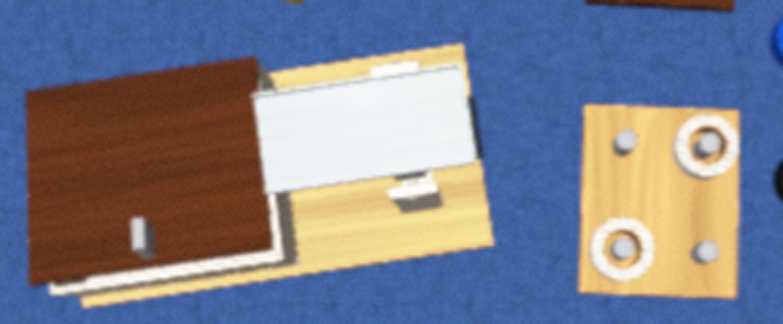

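The crop confirms two white rolls around posts: far-right (roll2) and near-left (roll3). The station yaw is about 0.134 rad and the lid is at about 0.24 rad. Next I'll check the predicted tab and seat in both views.

```bash
cat >> h.py <<'E'
yaw=.134; ex=np.array([np.cos(yaw),np.sin(yaw),0]); ey=np.array([-np.sin(yaw),np.cos(yaw),0]); ez=np.array([0,0,1.])
C=np.array([.4945,.221,0])
def st(x,y,z): return C+x*ex+y*ey+z*ez
def handle(t,dx=0,dz=0):
    a,b=-.178+dx,.032+dz
    return st(.1+a*np.cos(t)+b*np.sin(t),0,.128-a*np.sin(t)+b*np.cos(t))
seat=st(0,-.191,.217)
E
python3 - <<'E'
from h import *
t=.24; print("handle",handle(t).round(4),"seat",seat.round(4))
S=[]
for n in("top","side"):
    im=np.load(f"pics/{n}0.npz")["im"].copy()
    for p in [handle(t,0,.012),handle(t,0,-.024),st(.1,-.115,.128),st(.1,.115,.128),st(-.1,-.115,.127),seat,seat+.07*ey]:
        u=proj(n,p)[0]; cv2.circle(im,tuple(np.round(u).astype(int)),1,(255,0,255),-1)
    a=im[140:260,135:325] if n=="top" else im[125:245,190:380]
    S.append(cv2.resize(a[:,:,::-1],None,fx=2.1*2,fy=2.1*2,interpolation=cv2.INTER_CUBIC)[:, :798])
cv2.imwrite("pics/chk.png",cv2.resize(np.vstack(S),None,fx=.59,fy=.59))
q=delta(handle(t)+[0,0,.1]); print(q)
print("glue",onplane("top",[295,114],.17).round(3))
E
```

```text
handle [0.4298 0.2123 0.2014] seat [0.52   0.0317 0.217 ]
[ 3.89773481 -0.80136748 -3.56795504]
glue [[ 0.738 -0.054  0.17 ]]
```

View pics/chk.png

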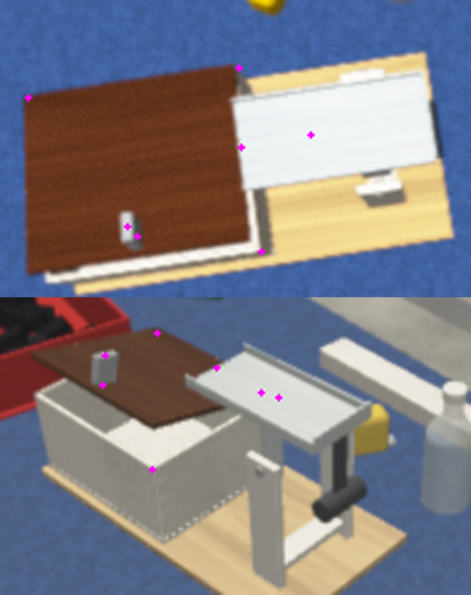

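The overlay matches the tab, hinge corners, nose and rim corner in both views. Moving toward the handle now.

Request:
drive_tool(series=[[1,0.3,-0.5,-0.3,-0.06],[1,0.7,-0.8,-0.7,-0.12],[1,1,-0.8,-1,-0.171],[1,1,-0.8,-1,-0.171]])

```text
time_s: 0.6
ee_pos: [0.2999, 0.4898, 0.3019]
orientation: [0.706, 0.046, -0.045, -0.705]
ft_force: [-0.3, 0.0, 0.6]
finger_gap: 0.0929
```

Request:
drive_tool(series=[[1,0.2,0,-0.7,0],[1,0.4,0,-1,0],[1,0.4,0,-1,0]])

```text
time_s: 0.98
ee_pos: [0.3411, 0.4166, 0.3012]
orientation: [0.706, 0.045, -0.045, -0.705]
ft_force: [0.6, 0.3, -0.4]
finger_gap: 0.0927
```

Request:
drive_tool(series=[[1,0.2,0,-0.7,0],[1,0.4,0,-1,0],[1,0.4,0,-1,0]])

```text
time_s: 1.35
ee_pos: [0.3826, 0.3429, 0.3013]
orientation: [-0.706, -0.046, 0.046, 0.706]
ft_force: [-0.4, -0.3, -0.3]
finger_gap: 0.093
```

Request:
drive_tool(series=[[1,0.1,0,-0.7,0],[1,0.2,0,-1,0],[1,0.2,0,-1,0],[1,0.2,0,-1,0]])

```text
time_s: 1.85
ee_pos: [0.4072, 0.2688, 0.3015]
orientation: [-0.705, -0.048, 0.049, 0.706]
ft_force: [-0.7, -0.0, 0.0]
finger_gap: 0.0929
```

```bash
cat > d.py <<'E'
import sys; from h import *
g=eval(sys.argv[1]); s=env.sense(); M=R.from_quat(s["orientation"]).as_matrix()
print("t",s["time_s"].round(2),"pos",s["ee_pos"].round(4),"F",s["ft_force"].round(1),"gap",s["finger_gap"].round(4),"zang",np.degrees(np.arctan2(M[1,2],M[0,2])).round(2),"tilt",M[2].round(3),"q7",s["qpos"].round(2))
print("delta",delta(g).round(3),"station",((s["ee_pos"]-C)@np.c_[ex,ey,ez]).round(4))
E
python3 d.py "handle(.24)"
```

```text
Traceback (most recent call last):
  File "d.py", line 3, in <module>
    print("t",s["time_s"].round(2),"pos",s["ee_pos"].round(4),"F",s["ft_force"].round(1),"gap",s["finger_gap"].round(4),"zang",np.degrees(np.arctan2(M[1,2],M[0,2])).round(2),"tilt",M[2].round(3),"q7",s["qpos"].round(2))
              ^^^^^^^^^^^^^^^^^
AttributeError: 'float' object has no attribute 'round'
```

```bash
sed -i 's/s\["time_s"\].round(2)/round(float(s["time_s"]),2)/; s/s\["finger_gap"\].round(4)/round(float(s["finger_gap"]),4)/' d.py
python3 d.py "handle(.24)"
```

```text
t 1.85 pos [0.4072 0.2688 0.3015] F [-0.7 -0.   0. ] gap 0.0929 zang 97.91 tilt [-0.001 -1.     0.002] q7 [-0.56  0.3  -0.1   1.78  0.03  1.07  1.05]
delta [ 0.183  1.25  -0.741] station [-0.0801  0.059   0.3015]
```

Request:
drive_tool(series=[[1,0.18,0,-0.74,0],[1,0.18,0,-0.74,0],[1,0.18,0.5,-0.74,0],[1,0.18,0.95,-0.74,0],[1,0.18,0.95,-0.74,0]])

```text
time_s: 2.48
ee_pos: [0.4284, 0.2105, 0.2236]
orientation: [0.706, 0.046, -0.051, -0.705]
ft_force: [-0.3, -0.0, 0.2]
finger_gap: 0.0927
```

```bash
python3 d.py "handle(.24)"; python3 -c "
from h import *
shot('side','s1'); im=cv2.imread('pics/s1.png')[80:220,170:350]; cv2.imwrite('pics/s1c.png',cv2.resize(im,None,fx=4,fy=4))"
```

```text
t 2.48 pos [0.4284 0.2105 0.2236] F [-0.3 -0.   0.2] gap 0.0927 zang 97.86 tilt [-0.006 -1.    -0.001] q7 [-0.45  0.37 -0.07  1.92  0.03  0.86  1.17]
delta [0.022 0.278 0.02 ] station [-0.0669 -0.0016  0.2236]
```

View pics/s1c.png

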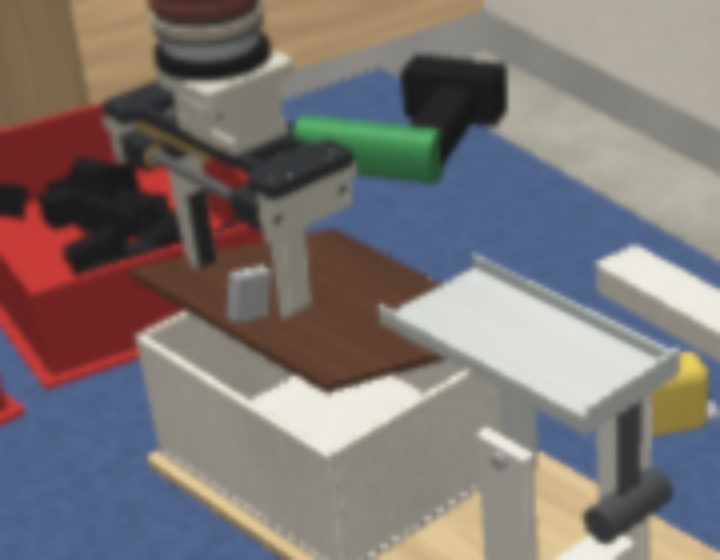

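The fingers straddle the tab, which sits at crop pixel (248,292). I'll lower and pinch.

Request:
drive_tool(series=[[1,0.02,0.24,0.02,0],[1,0.02,0.24,0.02,0],[0,0.02,0.24,0.02,0],[0,0.02,0.24,0.02,0],[0,0.02,0.24,0.02,0],[0,0.02,0.24,0.02,0],[0,0.02,0.24,0.02,0]], force=20)

```text
time_s: 3.4
ee_pos: [0.4323, 0.2105, 0.2065]
orientation: [0.706, 0.047, -0.047, -0.706]
ft_force: [0.0, 0.1, 0.1]
finger_gap: 0.0474
```

```bash
python3 d.py "handle(.24)"
python3 - <<'E'
from h import *
h0=handle(.24)
for t in np.arange(.24,1.81,.15): d=handle(t)-h0; print(round(t,2),(d@ex/.08).round(2),(-d[2]/.08).round(2))
E
```

```text
t 3.4 pos [0.4323 0.2105 0.2065] F [0.  0.1 0.1] gap 0.0474 zang 97.64 tilt [ 0. -1. -0.] q7 [-0.45  0.4  -0.06  1.94  0.03  0.81  1.17]
delta [-0.028  0.064  0.026] station [-0.0631 -0.0021  0.2065]
0.24 0.0 -0.0
0.39 0.16 -0.3
0.54 0.36 -0.57
0.69 0.6 -0.81
0.84 0.88 -1.01
0.99 1.18 -1.16
1.14 1.5 -1.27
1.29 1.83 -1.33
1.44 2.17 -1.34
1.59 2.51 -1.3
1.74 2.84 -1.21
```

Fingers are slow (about 45 mm in 0.6 s), so they are still closing.

Request:
drive_tool(series=[[0,-0.02,0.04,0,0],[0,-0.02,0.04,0,0],[0,-0.02,0.04,0,0],[0,-0.02,0.04,0,0],[0,-0.02,0.04,0,0],[0,-0.02,0.04,0,0]])

```text
time_s: 4.15
ee_pos: [0.4301, 0.2142, 0.2033]
orientation: [-0.704, -0.049, 0.048, 0.707]
ft_force: [0.0, 6.8, -2.0]
finger_gap: 0.0123
```

```bash
python3 d.py "handle(.24)"
```

```text
t 4.15 pos [0.4301 0.2142 0.2033] F [ 0.   6.8 -2. ] gap 0.0123 zang 97.83 tilt [ 0.001 -1.     0.005] q7 [-0.45  0.4  -0.07  1.95  0.03  0.8   1.17]
delta [-0.008  0.024 -0.023] station [-0.0647  0.0019  0.2033]
```

Request:
drive_tool(series=[[0,0.07,-0.15,0.04,0],[0,0.16,-0.3,0.04,0],[0,0.25,-0.44,0.04,0],[0,0.36,-0.57,0.04,0],[0,0.47,-0.69,0.04,0],[0,0.6,-0.81,0.04,0]])

```text
time_s: 4.9
ee_pos: [0.4775, 0.2207, 0.2682]
orientation: [-0.705, -0.047, 0.048, 0.706]
ft_force: [0.3, 3.5, -6.5]
finger_gap: 0.0114
```

```bash
python3 d.py "handle(.69)"
```

```text
t 4.9 pos [0.4775 0.2207 0.2682] F [ 0.3  3.5 -6.5] gap 0.0114 zang 97.7 tilt [-0.002 -1.     0.001] q7 [-0.43  0.39 -0.06  1.73  0.03  1.02  1.2 ]
delta [-0.     0.028 -0.025] station [-0.0169  0.002   0.2682]
```

Request:
drive_tool(series=[[0,0.14,-0.1,0.03,0],[0,0.28,-0.2,0.03,0],[0,0.43,-0.28,0.03,0],[0,0.58,-0.35,0.03,0],[0,0.74,-0.41,0.03,0],[0,0.9,-0.46,0.03,0]])

```text
time_s: 5.65
ee_pos: [0.548, 0.2305, 0.305]
orientation: [0.706, 0.045, -0.048, -0.705]
ft_force: [-2.9, 1.0, -2.3]
finger_gap: 0.0116
```

```bash
python3 d.py "handle(1.14)"
```

```text
t 5.65 pos [0.548  0.2305 0.305 ] F [-2.9  1.  -2.3] gap 0.0116 zang 97.6 tilt [-0.004 -1.    -0.002] q7 [-0.4   0.47 -0.05  1.48  0.03  1.19  1.25]
delta [ 0.006  0.024 -0.028] station [0.0543 0.0022 0.305 ]
```

Request:
drive_tool(series=[[0,0.16,-0.04,0,0],[0,0.33,-0.06,0,0],[0,0.5,-0.07,0,0],[0,0.67,-0.07,0,0],[0,0.82,-0.06,0,0],[0,0.97,-0.04,0,0]])

```text
time_s: 6.4
ee_pos: [0.6265, 0.2412, 0.3089]
orientation: [0.706, 0.047, -0.047, -0.705]
ft_force: [-2.4, -1.2, 0.8]
finger_gap: 0.0119
```

Request:
drive_tool(series=[[0,0.16,0.03,0,0],[0,0.3,0.07,0,0],[0,0.42,0.11,0,0],[0,0.46,0.13,0,0],[0,0.46,0.13,0,0]])

```text
time_s: 7.02
ee_pos: [0.6645, 0.2464, 0.2984]
orientation: [0.706, 0.049, -0.045, -0.705]
ft_force: [1.7, -1.6, 4.3]
finger_gap: 0.0115
```

```bash
python3 d.py "handle(1.75)"
```

```text
t 7.03 pos [0.6645 0.2464 0.2984] F [ 1.7 -1.6  4.3] gap 0.0115 zang 97.58 tilt [ 0.005 -1.    -0.001] q7 [-0.37  0.68 -0.04  1.13  0.03  1.33  1.3 ]
delta [-0.108  0.011 -0.031] station [0.1719 0.0025 0.2984]
```

Request:
drive_tool(series=[[0.5,0.4,0.12,0,0],[0.5,0.4,0.12,0,0],[0.5,0.4,0.12,0,0],[0.5,0.4,0.12,0,0],[0.5,0.4,0.12,0,0],[0.5,0.4,-0.4,0,0],[0.5,0.4,-0.9,0,0],[0.5,0.4,-1,0,0]])

```text
time_s: 8.02
ee_pos: [0.6947, 0.2517, 0.382]
orientation: [-0.705, -0.05, 0.045, 0.706]
ft_force: [-0.2, -0.5, 0.2]
finger_gap: 0.0467
```

```bash
python3 d.py "seat+[0,0,.15]"
python3 - <<'E'
from h import *
im,d=shot("side","s2"); im2,d2=shot("top","t2")
for n,dd,ii in(("side",d,im),("top",d2,im2)):
    P=cloud(n,dd); Q=(P-C)@np.c_[ex,ey,ez]
    m=(np.abs(Q[...,1])<.105)&(Q[...,0]>.06)&(Q[...,0]<.2)&(Q[...,2]>.15)&(Q[...,2]<.335)&(ii[...,0]<140)&(ii[...,0]>1.3*ii[...,2])
    L=Q[m]
    if len(L)>50: k=np.polyfit(L[:,2],L[:,0],1); print(n,len(L),"slope",k,"theta",np.pi/2+np.arctan(k[0]))
E
```

```text
t 8.03 pos [0.6947 0.2517 0.382 ] F [-0.2 -0.5  0.2] gap 0.0467 zang 97.65 tilt [ 0.007 -1.     0.002] q7 [-0.37  0.72 -0.03  0.81  0.02  1.6   1.32]
delta [-2.531  0.164 -2.435] station [0.2025 0.0037 0.382 ]
side 2575 slope [0.1730101  0.07973531] theta 1.7421105722701142
top 1898 slope [0.1811543  0.07790668] theta 1.7500071167990678
```

View pics/s2.png

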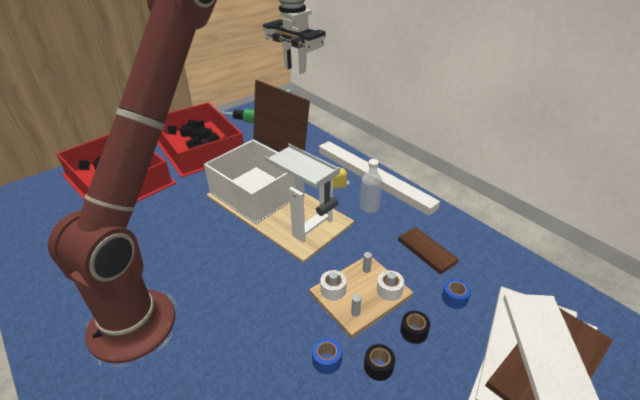

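The lid is at its stop: both views give about 1.745 rad. I'm carrying on to roll3 and turning the jaw 90° so it lies along station x.

Request:
drive_tool(series=[[1,-0.2,0,-0.3,0.05],[1,-0.4,0,-0.6,0.11],[1,-0.6,0,-0.9,0.17],[1,-0.8,0,-1,0.23],[1,-1,0,-1,0.29],[1,-1,0,-1,0.35],[1,-1,0,-1,0.41],[1,-1,0,-1,0.47],[1,-1,0,-1,0.5]])

```text
time_s: 9.25
ee_pos: [0.6243, 0.1612, 0.3752]
orientation: [0.533, -0.468, 0.466, -0.53]
ft_force: [0.6, -0.1, -0.0]
finger_gap: 0.0931
```

Request:
drive_tool(series=[[1,0.5,0,-0.4,0],[1,1,0,-0.8,0]])

```text
time_s: 9.5
ee_pos: [0.5708, 0.0727, 0.375]
orientation: [0.534, -0.466, 0.464, -0.531]
ft_force: [0.8, -0.3, 0.9]
finger_gap: 0.0932
```

Request:
drive_tool(series=[[1,0.5,0,-0.4,0],[1,1,0,-0.8,0]])

```text
time_s: 9.75
ee_pos: [0.5176, -0.0156, 0.3757]
orientation: [0.533, -0.467, 0.465, -0.531]
ft_force: [-0.1, -1.6, 0.1]
finger_gap: 0.0933
```

Request:
drive_tool(series=[[1,0.5,0,-0.4,0],[1,1,0,-0.8,0]])

```text
time_s: 10.0
ee_pos: [0.4647, -0.1031, 0.3759]
orientation: [0.533, -0.467, 0.465, -0.532]
ft_force: [0.4, -0.5, -1.1]
finger_gap: 0.093
```

Request:
drive_tool(series=[[1,0.5,0,-0.4,0],[1,1,0,-0.8,0],[1,1,0,-0.8,0]])

```text
time_s: 10.38
ee_pos: [0.4104, -0.1934, 0.3766]
orientation: [0.531, -0.469, 0.467, -0.529]
ft_force: [0.5, 0.4, -0.6]
finger_gap: 0.0929
```

```bash
cat > ring.py <<'E'
from h import *
import sys
def rings(n="top",name=None):
    im,d=shot(n,name) if name else env.camera(n)
    P=cloud(n,d); Z=P[...,2]; 
    m=(np.hypot(P[...,0]-.473,P[...,1]+.284)<.16)&(Z>.045)&(Z<.066)&(im.min(2)>150)
    k,l,s,c=cv2.connectedComponentsWithStats(m.astype(np.uint8)); out=[]
    for i in range(1,k):
        if s[i,4]>60:
            Q=P[l==i]; A=np.c_[2*Q[:,:2],np.ones(len(Q))]
            cn=cv2.findContours((l==i).astype(np.uint8),0,1)[0][0]; (u,v),r=cv2.minEnclosingCircle(cn)
            out.append((s[i,4],onplane(n,[u,v],.058)[0].round(4),Q.mean(0).round(4),round(r,1)))
    return out
if __name__=="__main__":
    for r in rings("top",sys.argv[1]): print(*r)
E
python3 d.py "[.4214,-.241,.16]"; python3 ring.py t3
```

```text
t 10.38 pos [ 0.4104 -0.1934  0.3766] F [ 0.5  0.4 -0.6] gap 0.0929 zang 7.09 tilt [-0.    -1.    -0.003] q7 [ 0.01  0.2   0.48  1.72 -0.09  1.25  0.63]
delta [0.608 2.707 0.071] station [-0.1387 -0.3994  0.3766]
130 [ 0.526  -0.3298  0.058 ] [ 0.5389 -0.3359  0.0576] 11.2
```

Request:
drive_tool(series=[[1,0.6,0.3,0.07,0],[1,0.6,1,0.07,0],[1,0.6,1,0.07,0]])

```text
time_s: 10.8
ee_pos: [0.424, -0.2332, 0.2933]
orientation: [0.534, -0.469, 0.461, -0.532]
ft_force: [1.0, 0.9, -0.5]
finger_gap: 0.0931
```

Request:
drive_tool(series=[[1,0,0.6,0,0],[1,0,1,0,0],[1,0,1,0,0]])

```text
time_s: 11.18
ee_pos: [0.4266, -0.235, 0.2174]
orientation: [0.533, -0.466, 0.464, -0.533]
ft_force: [1.0, 0.3, -0.3]
finger_gap: 0.0929
```

```bash
python3 - <<'E'
from h import *
im,d=shot("side","s3")
P=cloud("side",d); Z=P[...,2]
m=(np.hypot(P[...,0]-.473,P[...,1]+.284)<.16)&(Z>.054)&(Z<.063)&(im.min(2)>120)
k,l,s,c=cv2.connectedComponentsWithStats(m.astype(np.uint8))
for i in range(1,k):
    if s[i,4]>40:
        cn=cv2.findContours((l==i).astype(np.uint8),0,1)[0][0]; W=onplane("side",cn[:,0],.058)[:,:2].astype(np.float32)
        (c2,r)=cv2.minEnclosingCircle(W); print(s[i,4],np.round(c2,4),r)
E
python3 d.py "[.4214,-.241,.044]"
```

```text
285 [ 0.4215 -0.2421] 0.033862464129924774
277 [ 0.5253 -0.331 ] 0.03411659598350525
t 11.22 pos [ 0.4274 -0.236   0.2188] F [-0.6  0.3  0.1] gap 0.0928 zang 7.77 tilt [ 0.    -1.     0.001] q7 [ 0.14  0.42  0.45  1.91 -0.23  0.86  0.85]
delta [ 0.052  2.185 -0.085] station [-0.1275 -0.4439  0.2188]
```

Request:
drive_tool(series=[[1,0.06,0.5,-0.09,0],[1,0.06,1,-0.09,0],[1,0.06,1,-0.09,0]])

```text
time_s: 11.6
ee_pos: [0.42, -0.2418, 0.1378]
orientation: [-0.532, 0.466, -0.465, 0.533]
ft_force: [-0.3, -0.1, 0.8]
finger_gap: 0.0929
```

Request:
drive_tool(series=[[1,0,0.4,0,0],[1,0,0.8,0,0],[1,0,0.8,0,0],[1,0,0.8,0,0]])

```text
time_s: 12.1
ee_pos: [0.4214, -0.2433, 0.0759]
orientation: [-0.532, 0.464, -0.467, 0.533]
ft_force: [-0.4, -0.6, -0.4]
finger_gap: 0.093
```

```bash
python3 d.py "[.4214,-.2415,.044]"
```

```text
t 12.1 pos [ 0.4214 -0.2433  0.0759] F [-0.4 -0.6 -0.4] gap 0.093 zang 7.67 tilt [ 0.003 -1.     0.004] q7 [ 0.27  0.63  0.31  2.06 -0.39  0.5   1.01]
delta [-0.024  0.399  0.001] station [-0.1345 -0.4504  0.0759]
```

Request:
drive_tool(series=[[1,-0.02,0.35,0,0],[1,-0.02,0.35,0,0],[0,-0.02,0.35,0,0],[0,-0.02,0.35,0,0],[0,-0.02,0.35,0,0],[0,-0.02,0.35,0,0],[0,-0.02,0.35,0,0],[0,-0.02,0.35,0,0]], force=25)

```text
time_s: 13.1
ee_pos: [0.4201, -0.241, 0.0462]
orientation: [-0.532, 0.465, -0.466, 0.532]
ft_force: [0.2, 0.1, 5.6]
finger_gap: 0.0629
```

Request:
drive_tool(series=[[0,0,0,0,0],[0,0,-0.2,0,0],[0,0,-0.6,0,0],[0,0,-1,0,0],[0,0,-1,0,0]])

```text
time_s: 13.72
ee_pos: [0.4201, -0.2414, 0.1271]
orientation: [-0.532, 0.464, -0.467, 0.532]
ft_force: [-0.8, 0.1, -1.6]
finger_gap: 0.0632
```

```bash
python3 d.py "seat+[0,0,.1]"
```

```text
t 13.72 pos [ 0.4201 -0.2414  0.1271] F [-0.8  0.1 -1.6] gap 0.0632 zang 7.65 tilt [ 0.002 -1.     0.003] q7 [ 0.21  0.54  0.38  2.03 -0.34  0.62  0.96]
delta [-3.212 -2.377  1.699] station [-0.1355 -0.4484  0.1271]
```

Request:
drive_tool(series=[[0,0,-0.5,0.4,0],[0,0,-1,0.85,0]])

```text
time_s: 13.98
ee_pos: [0.4859, -0.2312, 0.2048]
orientation: [0.533, -0.467, 0.464, -0.531]
ft_force: [0.0, -0.7, -1.3]
finger_gap: 0.0628
```

Request:
drive_tool(series=[[0,-0.1,-0.5,0.4,0],[0,-0.4,-1,0.85,0],[0,-0.7,-1,0.85,0]])

```text
time_s: 14.35
ee_pos: [0.5503, -0.1656, 0.2865]
orientation: [-0.532, 0.463, -0.466, 0.534]
ft_force: [0.3, 0.0, -1.4]
finger_gap: 0.0632
```

Request:
drive_tool(series=[[0,-0.4,-0.2,0,0],[0,-1,-0.2,0,0]])

```text
time_s: 14.6
ee_pos: [0.5358, -0.0883, 0.3007]
orientation: [0.532, -0.466, 0.466, -0.531]
ft_force: [-0.1, 0.1, -1.0]
finger_gap: 0.0635
```

Request:
drive_tool(series=[[0,-0.5,0,0,0],[0,-1,0,0,0],[0,-1,0,0,0]])

```text
time_s: 14.98
ee_pos: [0.5243, -0.0038, 0.2993]
orientation: [0.535, -0.465, 0.462, -0.534]
ft_force: [0.9, -0.1, -2.0]
finger_gap: 0.0631
```

```bash
python3 d.py "seat+[0,0,.045]"
```

```text
t 14.97 pos [ 0.5243 -0.0038  0.2993] F [ 0.9 -0.1 -2. ] gap 0.0631 zang 8.1 tilt [-0.003 -1.    -0.004] q7 [-0.36  0.39  0.47  1.7  -0.19  1.11  0.31]
delta [-0.446  0.468  0.011] station [-0.0005 -0.2268  0.2993]
```

Request:
drive_tool(series=[[0,-0.45,0,0.01,0],[0,-0.45,0.3,0.01,0],[0,-0.45,0.55,0.01,0],[0,-0.45,0.55,0.01,0],[0,-0.45,0.55,0.01,0]])

```text
time_s: 15.6
ee_pos: [0.5217, 0.0263, 0.2577]
orientation: [0.532, -0.466, 0.466, -0.532]
ft_force: [0.9, -0.2, -1.6]
finger_gap: 0.0628
```

```bash
python3 d.py "seat+[0,0,.033]"; python3 -c "
from h import *
shot('side','s4'); im=cv2.imread('pics/s4.png')[100:240,220:400]; cv2.imwrite('pics/s4c.png',cv2.resize(im,None,fx=4,fy=4))"
```

```text
t 15.6 pos [0.5217 0.0263 0.2577] F [ 0.9 -0.2 -1.6] gap 0.0628 zang 7.57 tilt [ 0.001 -1.    -0.   ] q7 [-0.4   0.42  0.45  1.77 -0.21  1.    0.26]
delta [-0.07   0.096 -0.012] station [ 0.001  -0.1966  0.2577]
```

View pics/s4c.png

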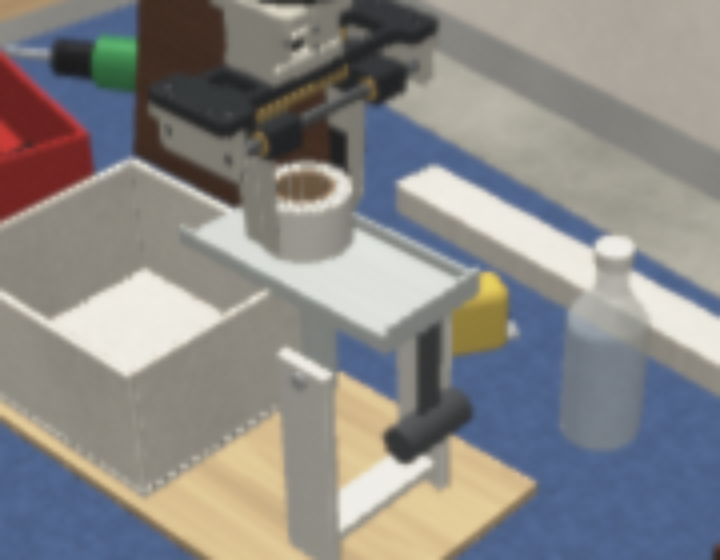

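Roll3 is centred over the seat. I'll lower it a few more millimetres and release.

Request:
drive_tool(series=[[0,-0.05,0.1,-0.01,0],[0,-0.05,0.1,-0.01,0],[1,-0.05,0.1,-0.01,0],[1,-0.05,0.1,-0.01,0],[1,-0.05,0.1,-0.01,0],[1,-0.05,0.1,-0.01,0],[1,-0.05,0,-0.01,0],[1,-0.05,-0.5,-0.01,0],[1,-0.05,-0.8,-0.01,0]])

```text
time_s: 16.77
ee_pos: [0.5208, 0.0308, 0.3239]
orientation: [-0.532, 0.465, -0.466, 0.533]
ft_force: [-0.3, 0.1, -0.2]
finger_gap: 0.0928
```

Request:
drive_tool(series=[[1,0.5,0,0,0],[1,1,0,0,0],[1,1,0,0,0],[1,1,0,0,0],[1,1,0,0,0],[1,1,0,0,0]])

```text
time_s: 17.52
ee_pos: [0.5308, -0.047, 0.3216]
orientation: [-0.533, 0.465, -0.465, 0.533]
ft_force: [0.1, 0.4, 0.1]
finger_gap: 0.0929
```

```bash
python3 d.py "[.526,-.33,.2]"; python3 ring.py t5; python3 -c "
from h import *
shot('side','s5'); im=cv2.imread('pics/s5.png')[80:320,200:440]; cv2.imwrite('pics/s5c.png',cv2.resize(im,None,fx=2.4,fy=2.4))"
```

```text
t 17.52 pos [ 0.5308 -0.047   0.3216] F [0.1 0.4 0.1] gap 0.0929 zang 7.77 tilt [-0. -1. -0.] q7 [-0.29  0.38  0.49  1.64 -0.19  1.17  0.38]
delta [ 3.497  1.519 -0.538] station [ 2.000e-04 -2.705e-01  3.216e-01]
231 [ 0.526  -0.3298  0.058 ] [ 0.5253 -0.3298  0.0577] 11.2
```

View pics/s5c.png

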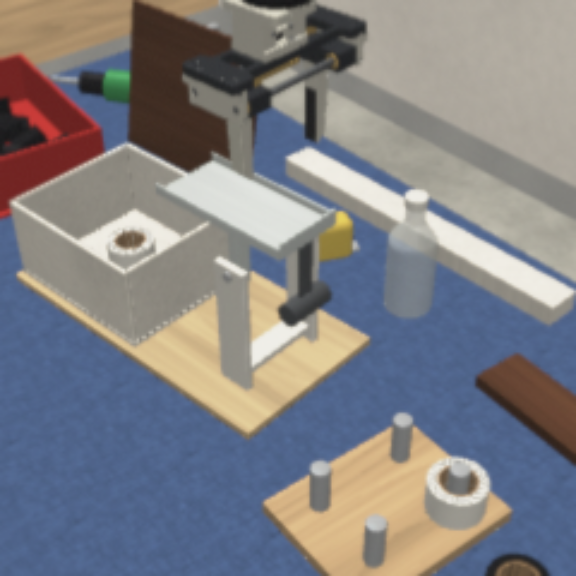

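Roll3 lies in the crate at crop (130,242), the tray is level again, and roll2 is still on its post at (458,490). Next is roll2.

Request:
drive_tool(series=[[1,0.5,0,-0.1,0],[1,1,0,-0.2,0]])

```text
time_s: 17.88
ee_pos: [0.5257, -0.1298, 0.3217]
orientation: [-0.533, 0.465, -0.465, 0.533]
ft_force: [0.4, 0.3, 1.0]
finger_gap: 0.093
```

Request:
drive_tool(series=[[1,0.5,0,-0.1,0],[1,1,0.2,-0.2,0]])

```text
time_s: 18.12
ee_pos: [0.5211, -0.2124, 0.3066]
orientation: [-0.532, 0.464, -0.466, 0.533]
ft_force: [0.3, 0.7, -0.6]
finger_gap: 0.0925
```

Request:
drive_tool(series=[[1,0.5,0.3,-0.1,0],[1,1,0.8,-0.14,0]])

```text
time_s: 18.38
ee_pos: [0.5208, -0.2935, 0.2423]
orientation: [-0.532, 0.464, -0.467, 0.533]
ft_force: [0.2, 0.2, 0.9]
finger_gap: 0.0932
```

Request:
drive_tool(series=[[1,0.5,0.3,0,0],[1,0.5,1,0,0],[1,0.5,1,0,0]])

```text
time_s: 18.75
ee_pos: [0.5229, -0.3292, 0.1574]
orientation: [0.533, -0.469, 0.462, -0.532]
ft_force: [-0.0, 0.6, -0.4]
finger_gap: 0.0927
```

```bash
python3 d.py "[.5257,-.3303,.048]"
python3 - <<'E'
from h import *
im,d=shot("side","s6")
P=cloud("side",d); Z=P[...,2]
m=(np.hypot(P[...,0]-.473,P[...,1]+.284)<.2)&(Z>.054)&(Z<.063)&(im.min(2)>120)
k,l,s,c=cv2.connectedComponentsWithStats(m.astype(np.uint8))
for i in range(1,k):
    if s[i,4]>40:
        cn=cv2.findContours((l==i).astype(np.uint8),0,1)[0][0]; W=onplane("side",cn[:,0],.058)[:,:2].astype(np.float32)
        print(s[i,4],cv2.minEnclosingCircle(W))
E
```

```text
t 18.75 pos [ 0.5229 -0.3292  0.1574] F [-0.   0.6 -0.4] gap 0.0927 zang 7.64 tilt [-0.007 -1.    -0.008] q7 [ 0.27  0.69  0.44  1.62 -0.35  0.93  0.97]
delta [0.029 1.367 0.043] station [-0.0453 -0.549   0.1574]
278 ((0.5257894396781921, -0.3307380974292755), 0.0335875041782856)
```

Request:
drive_tool(series=[[1,0.02,0.5,0.04,0],[1,0.02,0.95,0.04,0],[1,0.02,0.95,0.04,0]])

```text
time_s: 19.18
ee_pos: [0.529, -0.3314, 0.0859]
orientation: [-0.532, 0.466, -0.464, 0.533]
ft_force: [-0.8, -0.0, -0.8]
finger_gap: 0.0931
```

```bash
python3 d.py "[.5257,-.3303,.048]"
```

```text
t 19.18 pos [ 0.529  -0.3314  0.0859] F [-0.8 -0.  -0.8] gap 0.0931 zang 7.75 tilt [-0.002 -1.    -0.001] q7 [ 0.29  0.78  0.4   1.66 -0.4   0.78  1.01]
delta [-0.018  0.473 -0.038] station [-0.0396 -0.5521  0.0859]
```

Request:
drive_tool(series=[[1,-0.02,0.44,-0.03,0],[1,-0.02,0.44,-0.03,0],[0,-0.02,0.44,-0.03,0],[0,-0.02,0.44,-0.03,0],[0,-0.02,0.44,-0.03,0],[0,-0.02,0.44,-0.03,0],[0,-0.02,0.44,-0.03,0],[0,-0.02,0.44,-0.03,0],[0,-0.02,0.44,-0.03,0]])

```text
time_s: 20.3
ee_pos: [0.5266, -0.3317, 0.0515]
orientation: [-0.532, 0.465, -0.466, 0.532]
ft_force: [-0.9, -0.1, 5.6]
finger_gap: 0.0651
```

Request:
drive_tool(series=[[0,0,-0.2,0,0],[0,0,-0.6,0,0],[0,0,-1,0,0],[0,0,-1,0,0]])

```text
time_s: 20.8
ee_pos: [0.5271, -0.3328, 0.1334]
orientation: [-0.532, 0.464, -0.468, 0.532]
ft_force: [0.2, 0.2, -1.8]
finger_gap: 0.0646
```

```bash
python3 d.py "seat+[0,0,.083]"
```

```text
t 20.8 pos [ 0.5271 -0.3328  0.1334] F [ 0.2  0.2 -1.8] gap 0.0646 zang 7.64 tilt [ 0.004 -1.     0.004] q7 [ 0.28  0.72  0.43  1.64 -0.37  0.86  0.99]
delta [-4.519 -2.099  0.526] station [-0.0416 -0.5532  0.1334]
```

Request:
drive_tool(series=[[0,-0.5,-0.5,0.1,0],[0,-1,-1,0.2,0]])

```text
time_s: 21.05
ee_pos: [0.5302, -0.2487, 0.2095]
orientation: [0.532, -0.467, 0.465, -0.531]
ft_force: [0.6, -0.1, -0.6]
finger_gap: 0.0648
```

Request:
drive_tool(series=[[0,-0.5,-0.5,0.1,0],[0,-1,-1,0.2,0]])

```text
time_s: 21.3
ee_pos: [0.5357, -0.1667, 0.2903]
orientation: [0.533, -0.466, 0.465, -0.532]
ft_force: [0.9, 0.8, -1.2]
finger_gap: 0.0641
```

Request:
drive_tool(series=[[0,-0.5,-0.1,0.1,0],[0,-1,-0.1,0.13,0]])

```text
time_s: 21.55
ee_pos: [0.536, -0.0862, 0.2982]
orientation: [-0.532, 0.465, -0.465, 0.532]
ft_force: [0.3, -0.7, -1.8]
finger_gap: 0.0644
```

Request:
drive_tool(series=[[0,-0.5,0,0,0],[0,-1,0,0,0],[0,-1,0,0,0]])

```text
time_s: 21.92
ee_pos: [0.5244, -0.0039, 0.2968]
orientation: [0.534, -0.465, 0.462, -0.534]
ft_force: [0.3, 0.0, -0.5]
finger_gap: 0.0644
```

```bash
python3 d.py "seat+[0,0,.045]"
```

```text
t 21.93 pos [ 0.5244 -0.0039  0.2968] F [ 0.3  0.  -0.5] gap 0.0644 zang 8.09 tilt [-0.003 -1.    -0.004] q7 [-0.39  0.4   0.52  1.7  -0.22  1.1   0.34]
delta [-0.447  0.436  0.01 ] station [-0.0004 -0.2269  0.2968]
```

Request:
drive_tool(series=[[0,-0.47,0,0.01,0],[0,-0.47,0.25,0.01,0],[0,-0.47,0.45,0.01,0],[0,-0.47,0.45,0.01,0],[0,-0.47,0.45,0.01,0]])

```text
time_s: 22.55
ee_pos: [0.5214, 0.0279, 0.2626]
orientation: [0.532, -0.466, 0.466, -0.532]
ft_force: [0.1, 0.3, -0.5]
finger_gap: 0.0648
```

```bash
python3 d.py "seat+[0,0,.0365]"
python3 - <<'E'
from h import *
im,d=shot("side","s7"); P=cloud("side",d); Q=(P-C)@np.c_[ex,ey,ez]
m=(np.abs(Q[...,0])<.04)&(np.abs(Q[...,1]+.191)<.05)&(im.min(2)>110)
h=Q[m][:,2]; print("heights",np.histogram(h,bins=np.arange(.21,.35,.005)))
E
```

```text
t 22.55 pos [0.5214 0.0279 0.2626] F [ 0.1  0.3 -0.5] gap 0.0648 zang 7.57 tilt [ 0.001 -1.     0.   ] q7 [-0.44  0.42  0.5   1.77 -0.24  1.01  0.28]
delta [-0.05   0.114 -0.011] station [ 0.0009 -0.195   0.2626]
heights (array([  0, 256,  16,   4,  27,  39,  26,  36,  35,  31,  42,  72,  87,
         5,   4,   1,   3,   4,   5,   8,   6,   4,   0,   1,   0,   0,
         0]), array([0.21 , 0.215, 0.22 , 0.225, 0.23 , 0.235, 0.24 , 0.245, 0.25 ,
       0.255, 0.26 , 0.265, 0.27 , 0.275, 0.28 , 0.285, 0.29 , 0.295,
       0.3  , 0.305, 0.31 , 0.315, 0.32 , 0.325, 0.33 , 0.335, 0.34 ,
       0.345]))
```

Request:
drive_tool(series=[[0,-0.04,0.12,-0.01,0],[0,-0.04,0.12,-0.01,0],[1,-0.04,0.12,-0.01,0],[1,-0.04,0.12,-0.01,0],[1,-0.04,0.12,-0.01,0],[1,-0.04,0.12,-0.01,0],[1,-0.04,0,-0.01,0],[1,-0.04,-0.5,-0.01,0],[1,-0.04,-0.8,-0.01,0]])

```text
time_s: 23.72
ee_pos: [0.5207, 0.0315, 0.3289]
orientation: [-0.531, 0.465, -0.466, 0.533]
ft_force: [0.8, 0.4, 0.0]
finger_gap: 0.0929
```

Request:
drive_tool(series=[[1,0.3,-0.5,-0.3,0],[1,0.5,-0.6,-0.6,0],[1,0.5,-0.6,-0.8,0],[1,0.5,-0.6,-0.8,0],[1,0.5,-0.6,-0.8,0],[1,0.5,-0.6,-0.8,0]])

```text
time_s: 24.48
ee_pos: [0.4624, -0.0154, 0.3738]
orientation: [0.533, -0.465, 0.465, -0.532]
ft_force: [-0.1, 0.6, -0.1]
finger_gap: 0.0929
```

```bash
python3 d.py "handle(1.75)"; python3 -c "
from h import *
shot('side','s8'); im=cv2.imread('pics/s8.png')[80:320,200:440]; cv2.imwrite('pics/s8c.png',cv2.resize(im,None,fx=2.4,fy=2.4))"
```

```text
t 24.48 pos [ 0.4624 -0.0154  0.3738] F [-0.1  0.6 -0.1] gap 0.0929 zang 7.74 tilt [ 0.    -1.    -0.001] q7 [-0.45  0.22  0.56  1.71 -0.12  1.24  0.27]
delta [-2.873  0.95   2.837] station [-0.0634 -0.23    0.3738]
```

View pics/s8c.png

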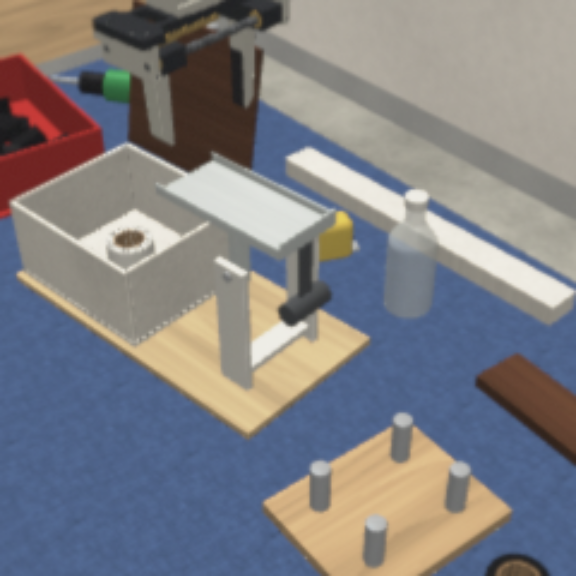

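Only one roll shows in the crate from here; the other may be hidden by the near wall. I'll check the top view.

Run:
```python
from h import *
im,d=shot("top","t8"); P=cloud("top",d); Q=(P-C)@np.c_[ex,ey,ez]
m=(np.abs(Q[...,0])<.094)&(np.abs(Q[...,1])<.109)&(Q[...,2]>.03)&(Q[...,2]<.125)
k,l,s,c=cv2.connectedComponentsWithStats(m.astype(np.uint8))
for i in range(1,k):
    if s[i,4]>30: print(s[i,4],c[i].round(),np.nanmean(Q[l==i],0).round(3),np.nanmin(Q[l==i],0).round(3),np.nanmax(Q[l==i],0).round(3))
t=(np.abs(Q[...,0])<.035)&(Q[...,1]>-.3)&(Q[...,1]<-.13)&(Q[...,2]<.3); print("tray z",np.nanpercentile(Q[t][:,2],[5,50,95]).round(3), "slope",np.polyfit(Q[t][:,1],Q[t][:,2],1))
cv2.imwrite("pics/t8c.png",cv2.resize(im[140:270,130:330,::-1],None,fx=3,fy=3))
```

```text
145 [217. 208.] [ 0.005 -0.052  0.056] [-0.029 -0.072  0.032] [ 0.032 -0.038  0.065]
348 [194. 211.] [0.007 0.014 0.054] [-0.024 -0.017  0.03 ] [0.04  0.046 0.067]
tray z [0.01  0.216 0.221] slope [-0.98321211 -0.09307393]
```

View pics/t8c.png

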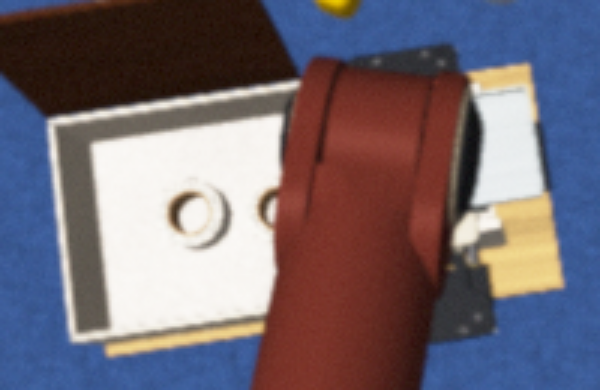

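Both rolls lie flat in the crate at crop (197,212) and (270,210). I'll go back to the tab to close the lid.

Request:
drive_tool(series=[[1,-0.1,-0.3,0.1,-0.05],[1,-0.3,-0.3,0.3,-0.11],[1,-0.5,-0.3,0.5,-0.17],[1,-0.7,-0.3,0.7,-0.23],[1,-0.9,-0.3,0.9,-0.29],[1,-0.97,-0.3,0.94,-0.35],[1,-0.97,-0.3,0.94,-0.41],[1,-0.97,-0.3,0.94,-0.47],[1,-0.97,-0.3,0.94,-0.5]])

```text
time_s: 25.7
ee_pos: [0.5264, 0.0707, 0.398]
orientation: [0.705, 0.048, -0.049, -0.705]
ft_force: [-0.0, 0.1, 0.4]
finger_gap: 0.0931
```

Request:
drive_tool(series=[[0.5,0.5,0,0.5,0],[0.5,0.95,0,0.95,0],[0.5,0.95,0,0.95,0]])

```text
time_s: 26.08
ee_pos: [0.5921, 0.1608, 0.3956]
orientation: [-0.705, -0.048, 0.051, 0.706]
ft_force: [-0.6, 0.2, -0.6]
finger_gap: 0.0673
```

Request:
drive_tool(series=[[0.5,0.5,0,0.5,0],[0.5,0.95,0,0.95,0],[0.5,0.95,0,0.95,0]])

```text
time_s: 26.45
ee_pos: [0.6569, 0.2446, 0.3945]
orientation: [0.706, 0.047, -0.05, -0.705]
ft_force: [0.9, -1.0, -0.7]
finger_gap: 0.0469
```

```bash
python3 d.py "handle(1.745)+.003*ey"
python3 - <<'E'
from h import *
for n in("side","top"):
    im,d=shot(n,n+"9"); P=cloud(n,d); Q=(P-C)@np.c_[ex,ey,ez]
    m=(np.abs(Q[...,1])<.105)&(Q[...,0]>.06)&(Q[...,0]<.2)&(Q[...,2]>.15)&(Q[...,2]<.335)&(im[...,0]<140)&(im[...,0]>1.3*im[...,2])
    L=Q[m]
    if len(L)>50: k=np.polyfit(L[:,2],L[:,0],1); print(n,len(L),"theta",np.pi/2+np.arctan(k[0]))
E
```

```text
t 26.45 pos [0.6569 0.2446 0.3945] F [ 0.9 -1.  -0.7] gap 0.0469 zang 97.89 tilt [-0.005 -1.     0.   ] q7 [-0.47  0.65  0.19  0.94 -0.11  1.57  1.39]
delta [-0.016  1.209  0.016] station [0.1641 0.0017 0.3945]
side 2577 theta 1.7420050371426046
top 2447 theta 1.750659722704658
```

Request:
drive_tool(series=[[0.5,0,0.5,0.02,0],[0.5,0,1,0.02,0],[0.5,0,1,0.02,0],[0.5,0,1,0.02,0]])

```text
time_s: 27.05
ee_pos: [0.6571, 0.242, 0.3214]
orientation: [-0.705, -0.048, 0.045, 0.706]
ft_force: [0.3, 0.4, 0.7]
finger_gap: 0.0463
```

```bash
python3 d.py "handle(1.745)+.003*ey"
```

```text
t 27.05 pos [0.6571 0.242  0.3214] F [0.3 0.4 0.7] gap 0.0463 zang 97.56 tilt [ 0.004 -1.     0.   ] q7 [-0.47  0.66  0.19  1.12 -0.12  1.37  1.4 ]
delta [-0.021  0.295  0.049] station [ 0.1639 -0.001   0.3214]
```

Request:
drive_tool(series=[[0.5,-0.01,0.3,0.05,0],[0.5,-0.01,0.3,0.05,0],[0,-0.01,0.3,0.05,0],[0,-0.01,0.3,0.05,0],[0,-0.01,0.3,0.05,0],[0,-0.01,0.3,0.05,0],[0,-0.01,0.3,0.05,0],[0,-0.01,0.3,0.05,0]], force=20)

```text
time_s: 28.05
ee_pos: [0.6555, 0.2452, 0.2949]
orientation: [0.706, 0.047, -0.046, -0.705]
ft_force: [1.0, -5.0, 2.2]
finger_gap: 0.0116
```

```bash
python3 d.py "handle(1.745)+.003*ey"
python3 - <<'E'
from h import *
h0=handle(1.745)
for t in np.arange(1.745,-.05,-.1): d=handle(t)-h0; print(round(t,2),(d@ex/.08).round(2),(-d[2]/.08).round(2))
E
```

```text
t 28.05 pos [0.6555 0.2452 0.2949] F [ 1.  -5.   2.2] gap 0.0116 zang 97.57 tilt [ 0.001 -1.    -0.002] q7 [-0.48  0.67  0.18  1.17 -0.12  1.32  1.4 ]
delta [-0.005 -0.036  0.006] station [0.1628 0.0025 0.2949]
1.74 0.0 -0.0
1.64 -0.22 -0.07
1.54 -0.44 -0.11
1.44 -0.66 -0.14
1.34 -0.89 -0.14
1.24 -1.11 -0.11
1.14 -1.33 -0.07
1.04 -1.55 -0.0
0.94 -1.76 0.08
0.84 -1.96 0.19
0.74 -2.14 0.32
0.64 -2.32 0.46
0.54 -2.47 0.63
0.44 -2.62 0.8
0.34 -2.74 0.99
0.24 -2.84 1.19
0.14 -2.92 1.4
0.04 -2.98 1.62
```

Request:
drive_tool(series=[[0,-0.11,-0.06,0,0],[0,-0.22,-0.1,0,0],[0,-0.33,-0.12,0,0],[0,-0.44,-0.14,0,0],[0,-0.55,-0.16,0,0],[0,-0.66,-0.17,0,0],[0,-0.77,-0.17,0,0],[0,-0.89,-0.17,0,0]])

```text
time_s: 29.05
ee_pos: [0.5843, 0.2355, 0.3065]
orientation: [0.707, 0.046, -0.047, -0.704]
ft_force: [3.9, -4.6, -6.7]
finger_gap: 0.0116
```

Request:
drive_tool(series=[[0,-0.11,0.01,0,0],[0,-0.22,0.03,0,0],[0,-0.33,0.05,0,0],[0,-0.44,0.07,0,0],[0,-0.55,0.1,0,0],[0,-0.66,0.14,0,0],[0,-0.77,0.18,0,0],[0,-0.87,0.22,0,0]])

```text
time_s: 30.05
ee_pos: [0.5183, 0.2265, 0.2908]
orientation: [0.706, 0.049, -0.043, -0.705]
ft_force: [7.7, -5.3, -6.2]
finger_gap: 0.0116
```

```bash
python3 d.py "handle(.945)+.003*ey"
```

```text
t 30.05 pos [0.5183 0.2265 0.2908] F [ 7.7 -5.3 -6.2] gap 0.0116 zang 97.54 tilt [ 0.008 -1.    -0.002] q7 [-0.58  0.43  0.19  1.6  -0.08  1.1   1.33]
delta [-0.033 -0.003  0.009] station [0.0243 0.0023 0.2908]
```

Request:
drive_tool(series=[[0,-0.12,0.05,0,0],[0,-0.23,0.11,0,0],[0,-0.32,0.17,0,0],[0,-0.41,0.24,0,0],[0,-0.5,0.31,0,0],[0,-0.59,0.38,0,0],[0,-0.67,0.46,0,0],[0,-0.75,0.55,0,0],[0,-0.82,0.63,0,0],[0,-0.89,0.72,0,0]])

```text
time_s: 31.3
ee_pos: [0.4485, 0.217, 0.2341]
orientation: [0.706, 0.05, -0.043, -0.705]
ft_force: [7.0, -7.2, -0.8]
finger_gap: 0.0119
```

```bash
python3 d.py "handle(.445)+.003*ey"; python3 d.py "handle(0)+.003*ey"
```

```text
t 31.3 pos [0.4485 0.217  0.2341] F [ 7.  -7.2 -0.8] gap 0.0119 zang 97.53 tilt [ 0.009 -1.    -0.002] q7 [-0.62  0.38  0.18  1.87 -0.08  0.89  1.29]
delta [-0.009  0.007  0.011] station [-0.0462  0.0022  0.2341]
t 31.3 pos [0.4485 0.217  0.2341] F [ 7.  -7.2 -0.8] gap 0.0119 zang 97.53 tilt [ 0.009 -1.    -0.002] q7 [-0.62  0.38  0.18  1.87 -0.08  0.89  1.29]
delta [-0.407  0.922  0.011] station [-0.0462  0.0022  0.2341]
```

Request:
drive_tool(series=[[0,-0.07,0.1,0,0],[0,-0.13,0.2,0,0],[0,-0.19,0.3,0,0],[0,-0.24,0.41,0,0],[0,-0.29,0.53,0,0],[0,-0.33,0.64,0,0],[0,-0.36,0.76,0,0],[0,-0.38,0.86,0,0],[0,-0.4,0.96,0,0],[0,-0.4,0.98,0,0]])

```text
time_s: 32.55
ee_pos: [0.4134, 0.2122, 0.156]
orientation: [0.706, 0.047, -0.046, -0.705]
ft_force: [-1.5, -9.5, 19.7]
finger_gap: 0.0118
```

```bash
python3 d.py "handle(0)+.003*ey"
```

```text
t 32.55 pos [0.4134 0.2122 0.156 ] F [-1.5 -9.5 19.7] gap 0.0118 zang 97.54 tilt [ 0.    -1.    -0.002] q7 [-0.63  0.45  0.15  2.04 -0.11  0.65  1.29]
delta [ 0.044 -0.05   0.011] station [-0.0816  0.0021  0.156 ]
```

The wrist reads 19.7 N upward, which means the lid is pressed onto the rim. I'll release, rise and check.

Request:
drive_tool(series=[[0.6,0,0,0,0],[0.6,0,0,0,0],[0.6,0,0,0,0],[0.6,0,0,0,0],[0.6,0,0,0,0],[0.6,0,-0.3,0,0],[0.6,0,-0.8,0,0],[0.6,0,-1,0,0]])

```text
time_s: 33.55
ee_pos: [0.4133, 0.2147, 0.2359]
orientation: [-0.705, -0.048, 0.047, 0.706]
ft_force: [0.5, -0.3, -0.4]
finger_gap: 0.056
```

Request:
drive_tool(series=[[0.6,-0.3,-0.7,0.3,0],[0.6,-0.4,-1,0.8,0],[0.6,-0.4,-1,1,0],[0.6,-0.4,-1,1,0]])

```text
time_s: 34.05
ee_pos: [0.37, 0.2894, 0.3128]
orientation: [0.706, 0.047, -0.049, -0.705]
ft_force: [0.7, -0.8, 0.1]
finger_gap: 0.0555
```

Request:
drive_tool(series=[[0.6,-0.1,0,0.5,0],[0.6,-0.1,0,1,0],[0.6,-0.1,0,1,0],[0.6,-0.1,0,1,0]])

```text
time_s: 34.55
ee_pos: [0.3531, 0.3651, 0.3129]
orientation: [0.707, 0.045, -0.047, -0.704]
ft_force: [0.5, 0.5, 0.5]
finger_gap: 0.0556
```

```bash
python3 d.py "handle(0)"
python3 - <<'E'
from h import *
for n in("side","top"):
    im,d=shot(n,n+"10"); P=cloud(n,d); Q=(P-C)@np.c_[ex,ey,ez]
    b=(np.abs(Q[...,1])<.105)&(np.abs(Q[...,0])<.09)
    m=b&(Q[...,2]>.11)&(Q[...,2]<.2)&(im[...,0]<140)&(im[...,0]>1.3*im[...,2])
    L=Q[m]
    if len(L)>50: k=np.polyfit(L[:,0],L[:,2],1); print(n,len(L),"lid theta",-k[0],"z",np.median(L[:,2]))
    t=(np.abs(Q[...,0])<.033)&(Q[...,1]>-.3)&(Q[...,1]<-.13)&(Q[...,2]>.15)&(Q[...,2]<.3); L=Q[t]; k=np.polyfit(L[:,1],L[:,2],1); print("tray",t.sum(),k[0],np.percentile(L[:,2],[2,50,98]).round(3))
im=cv2.imread("pics/side10.png"); cv2.imwrite("pics/s10c.png",im[60:400,130:560])
E
```

```text
t 34.55 pos [0.3531 0.3651 0.3129] F [0.5 0.5 0.5] gap 0.0556 zang 97.47 tilt [-0.002 -1.    -0.004] q7 [-0.93  0.32  0.12  1.71 -0.04  1.12  0.9 ]
delta [ 0.547  1.919 -2.012] station [-0.1209  0.1617  0.3129]
side 1780 lid theta -0.0007493544991128058 z 0.1374435609423113
tray 803 0.0017624224238185864 [0.216 0.218 0.221]
top 5276 lid theta -0.0020925923487990035 z 0.1358344579838877
tray 1832 0.0002906317095350763 [0.212 0.217 0.221]
```

View pics/s10c.png

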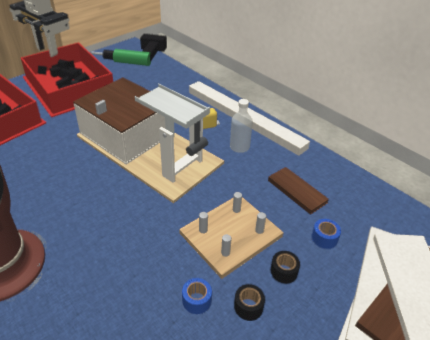

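The lid is shut flat at crop (120,105), the tray is level and empty, and all four posts are bare. The bystanders stand where they were. Handing in.

```bash
python3 -c "
from h import *
print(env.finish_job())"
```

```text
the job is handed in; nothing more can be done
None
```

I opened the lid to its stop, dropped both rolls into the crate by way of the tipping tray, closed the lid and handed the job in at about 35 s. No verdict was reported.

- **Lid opening:** both cameras put it at about 1.745 rad before I touched a roll, and again after both rolls were in.
- **Rolls:** only two were present, roll3 and roll2. I set each one on the tray and let go. The top view then showed both lying flat in the crate, one partly hidden behind the arm. I did not see the tray mid-tip, only the rolls in the crate and the tray level afterwards.
- **Last checks:**
  - The lid reads within 0.002 rad of shut and the tray within 0.002 rad of level, in both views.
  - The tray is empty and all four posts are bare.
  - The glue bottle, tape measure and panel looked undisturbed in the picture; I did not measure their positions.
  - The gripper was clear of everything.
- **Disagreements:** when fully opening the lid, the tool went about 8 mm past the handle position I expected at the stop. The pads probably slipped on the tab. The cameras still showed the lid at its stop, and nothing else disagreed.

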